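# Couple a filter to the lab bench air outlet

## Robot

A 6-joint arm with a two-finger parallel gripper is mounted at the origin on the work surface. World frame = base frame: x ahead of the robot, y to its left, z up, the work surface at z = 0. Lengths are in mm, angles in rad, forces in N, time in s.
With the tool pointing down it reaches from about 275 to 750 mm from the base axis. Payload 10.2 kg.
Tool frame: the origin (TCP) lies midway between the tips of the shut fingers; the grasp point (between the pads) lies 19 mm behind it; z points along the fingers, y is the line along which they close (so a half turn about z gives the same grasp; the last joint's range is limited). The gripper opens to 85 mm and grips with 20 to 120 N. Pads are 22 mm wide; open, the fingers measure 114 mm over their backs; the gripper's body (76 mm by 85 mm) begins 54 mm behind the grasp point. The pads swing forward as they close: fully open they stand 13 mm farther back than shut.
Start: joints at [-1.416, 0.313, 1.498, -0, 1.331, -0.223], TCP at [193.648, -487.987, 231.294] pointing down, gripper open.
Joint ranges: [-2.94, 2.94], [-0.97, 2.17], [0.19, 2.56], [-1.23, 4.37], [0.02, 3.11], [-2.88, 2.88]. Speed limits (rad/s): [2.39, 2.39, 3.01, 3.14, 3.14, 3.14].

## Interface

Orientations are given as a unit quaternion [w, x, y, z].
In Python, from rig import sense, capture, finish_job, find_in, place_of gives the robot as it stands. The module is installed in compiled form; this text tells all that it offers.
- The arm moves only by the shell command python3 -m jog 'ROWS' [FORCE]. ROWS is JSON, a list of rows, each an object of numbers: "tx", "ty", "tz": the shift along the tool's x, y, z in mm; "ax", "ay", "az": the turn, a rotation vector about the tool's x, y, z in rad; "jaw": the closure, from -1 (fully open) to 1 (shut), so that 0 is half open. In form: [{"tx": .., "ty": .., "tz": .., "ax": .., "ay": .., "az": .., "jaw": ..}, ...]. A call has 1 to 5 rows; each row shifts and turns the commanded pose from where the row before left it, along the tool's axes as they then stand; what a row does not reach is not made up. A row lasts 1/8 s, in which the tool goes at most 62.5 mm and 10.7 degrees, less where a joint would pass 70% of its speed; a pose out of reach is approached as far as the arm can. A call with a gripper value outside its range is refused whole. The fingers move at their own pace and stop on an object; FORCE is the grip in N (left out, the last holds). Time passes only in rows, so rows that do not move let the fingers close. It gives the time, the measured TCP pose, the force, the opening and the grip force at its end, in the units of the state.
- sense(): the state, without advancing time (a new reading comes with each control period).
- capture(name): name is "scene" or "top"; returns a dict with "color" (400x640x3 uint8, red, green, blue), "depth" (400x640 float32, mm along the optical axis (not along the pixel's ray), 0 where there is no reading), "fx", "fy", "cx", "cy" (pixels), "k1" (the pictures are not rectified: a ray, as slopes to the right and down, at radius r is drawn at 1 + k1 r^2 times it, then the intrinsics apply), "camera_from_world" (4x4, takes a point from world to camera coordinates). Camera axes: x right, y up, looking along -z (the intrinsics and any distortion apply to the point x, -y, -z); pixel columns grow to the right and rows downward; lengths in mm; the calibration is good to about 2 mm. A picture is of the moment at which its call begins.
- finish_job(): hands the job in; it is judged then, once.
Trained networks look in the newest picture that a camera, given by its name, has taken for a name from the list of things; names that differ only in an ending like _2 or _b are one class to them, and where a whole thing is asked for, a point or a joint stands for the part that bears it (a point fixed in the world has none). Each returns a list of dicts, best first, with "conf" (0 to 1); they miss things now and then, are a little off and sometimes report something else, mostly with a low value. They report only what shows in the picture. A call takes as long as a camera call. They do not tell look-alikes from the thing itself.
- find_in(query, camera): "centre" ([column, row] in pixels, amid what is visible of it).
- place_of(query, camera): "centre" ([column, row] in pixels: a listed point, or the origin of a listed thing).
The state is a dict: "time_s": time; "joints": joint angles; "dq": joint speeds; "tau": joint torques, N m; "eef_pos": TCP position; "ee_rot": TCP orientation; "force": force on the tool from outside, world axes, zero at the start; "wrist_torque": the same for the moment, N m; "grip_width": opening from 0.0 (shut) to 1.0 (fully open); "grip_force": force on a finger pad.
Only numpy, scipy, OpenCV 4.12 (cv2) and the standard library are available. Lean on these libraries where they do the work, as an engineer would, in place of code of your own. Each camera call takes 0.05 s, during which the arm holds its last target. There are 200 camera calls.

## Task

Fit the green filter into the bench air outlet. First push the outlet's spring sleeve down and turn it under its hooks so that it stays back by itself; then press the filter's stem gently home until its steel collar sits flat on the outlet's mouth, and finally turn the sleeve out from under the hooks and let it spring all the way up so that it locks the filter in. Do not force the filter, and leave the other two plugs, the beaker and the wash bottle where they are.

Things in the scene. Friction and masses are not known exactly. Their poses are not given: they have to be found in the camera images.
- outlet: Foot of the bench air outlet, fixed: steel plate (104 mm diameter, 12 mm thick), blue column (84 mm diameter, up to 48 mm). The brass coupler with hooks, spring sleeve and mouth stands upright on its axis, screwed in by hand to a height that is NOT measured: all of it together sits from 12 mm below to 4 mm above the nominal heights told here; feel for it. Origin: centre of the underside, z up.
- hook (a point): Nominal place of the tip of one of the coupler's two steel hooks, opposite each other (this one 37.5 degrees counter-clockwise from the outlet's x axis): underside of the lip that reaches in over the sleeve's ears, 67 mm above the bench, 30 mm from the axis. Hooks are 18 mm wide, tops at 72 mm, out to 40 mm from the axis. Real height: 12 mm lower to 4 mm higher.
- mouth (a point): Nominal centre of the coupler's mouth, 120 mm above the bench (really 108 to 124), z up. Bore 17.6 mm, lead-in 7 mm deep opening to 25 mm; flat rim 32 mm across. A seal plate 24 mm down resists the stem's last 8 mm with about 7 N friction (more if fast; it stays where left); then the filter's collar meets the rim, a hard stop. More than 45 N between filter and outlet is too much.
- dogs (a point): Nominal point on the axis 16 mm below the mouth, where three locking dogs (6 mm tall) work. Sleeve up: they close into the bore and block a plug flatly; only pushing the sleeve back draws them out. When the sleeve springs up on a seated plug they shut in its groove; on a plug not home within 1.3 mm they ride on the stem and hold the sleeve 4 to 7 mm back.
- sleeve_grip (a point): Nominal middle of the sleeve's grip, on the axis, 18 mm below the mouth, sleeve up (this point stays fixed). Steel grip 40 mm diameter, 26 mm tall, two red lines; right below it a black flange, 52 mm diameter, 5 mm thick (top 31 mm below the mouth), for fingertips to push on; below that two red ears (66 mm over both, 8 mm wide), which point along the outlet's x axis at turn 0.
- sleeve_back (a joint): How far the sleeve is pulled back (down), m: 0 = all the way up (locked), 0.011 = bottom stop. Spring force upward 6 N at 0, rising to 12 N at the bottom. The ears pass under the hooks only beyond 0.0097; caught under them the sleeve rests near 0.0097.
- sleeve_turn (a joint): Turn of the sleeve about its axis, rad, 0 to 0.7, positive counter-clockwise seen from above. Below about 0.15 the ears are clear of the hooks and the sleeve is free to go down and spring up; pushed right down and turned to 0.45 to 0.7 the ears lie under the hooks and hold it down. Light friction (0.06 N m). Starts at 0 to 0.1.
- filter: Air filter to fit, loose, about 0.18 kg, round. Brass stem 16 mm diameter, 32 mm long, foot tapered to 14 mm over 2 mm, locking groove 11.7 to 20.3 mm above the foot; steel collar 34 mm diameter from 32 to 36 mm; green head with white band, 28 mm diameter, 36 to 66 mm: grip here. Origin: centre of the foot, z up to the head. Starts in a rack hole; seated, origin 32 mm below the true mouth.
- rack: Blue plug rack fixed on the bench, 180 x 64 x 45 mm (its x, y, z), three upright square holes of 19.5 mm at x = -60, 0 and +60 mm on its long (x) axis, each holding a plug by its collar, so plug feet stand 13 mm above the bench. Origin: centre of its underside.
- plug_red: Bystander: red blanking plug in the rack, same stem and collar as the filter, red head 28 mm diameter, 20 mm tall (56 mm in all). Origin: centre of the stem's foot. Leave alone.
- plug_yellow: Bystander: yellow blanking plug in the rack, as the red one. Leave alone.
- beaker: Bystander: empty glass beaker, 72 mm diameter at the rim, 95 mm tall. Origin: centre of its underside. Leave alone.
- wash_bottle: Bystander: white wash bottle with a red cap, 66 mm diameter, 160 mm tall. Origin: centre of its underside. Leave alone.
Things that resemble listed ones, but are neither listed nor needed, are in the scene too. Leave any purple look-alike of the filter alone.

How it is judged:
By the outcome, as a careful person would: the job done as asked, in the order asked, and still so for the second after the job is handed in, with the robot touching nothing.
It also fails if it takes over 64 s, if anything falls off the work surface, if the arm or the gripper's body presses on something with over 40 N, if the wrist force passes 120 N, or if a joint passes its speed limit or range.

## Working session

There is one attempt and no reset: what is moved stays moved. The work goes in short steps, Python scripts to look and compute and a shell command to move; the robot and the scene stay as the last step left them, time stands still between calls to the robot, and variables do not carry over. Pictures are saved under pics/ and viewed, at most 10 in all, crops included, and the job is handed in when it is done.

```bash
mkdir -p pics; cat > h.py <<'E'
import numpy as np, cv2
from rig import *
def ray(c,px):
    u=(np.array(px,float)-[c['cx'],c['cy']])/[c['fx'],c['fy']]
    s=u.copy()
    for _ in range(20): s=u/(1+c['k1']*(s@s))
    return s
def world(c,px,depth=None,z=None):
    s=ray(c,px); M=np.linalg.inv(np.array(c['camera_from_world']))
    d=np.array([s[0],-s[1],-1.])
    if depth is None:
        w=M[:3,:3]@d; depth=(z-M[2,3])/w[2]
    return (M@np.append(d*depth,1))[:3]
def dep(c,px,r=2):
    x,y=int(round(px[0])),int(round(px[1])); p=c['depth'][y-r:y+r+1,x-r:x+r+1]; p=p[p>0]
    return np.median(p) if p.size else None
def cloud(c):
    v,u=np.mgrid[:400,:640]; d=c['depth']
    P=np.stack([u.ravel(),v.ravel()],1).astype(float)
    q=(P-[c['cx'],c['cy']])/[c['fx'],c['fy']]; s=q.copy()
    for _ in range(10): s=q/(1+c['k1']*(s**2).sum(1,keepdims=True))
    M=np.linalg.inv(np.array(c['camera_from_world'])); D=d.ravel()[:,None]
    X=np.hstack([s[:,:1]*D,-s[:,1:]*D,-D]); X=X@M[:3,:3].T+M[:3,3]
    X[d.ravel()==0]=np.nan
    return X.reshape(400,640,3)
E
python3 - <<'E'
from h import *
print(sense())
for n in("scene","top"):
    c=capture(n); cv2.imwrite(f"pics/{n}0.png",c['color'][...,::-1])
    M=np.linalg.inv(c['camera_from_world']); print(n,M[:3,3].round(),-M[:3,2].round(2),c['fx'],c['k1'])
    for q,z in[("outlet",0),("hook",63),("mouth",116),("filter",13),("rack",0),("plug_red",13),("plug_yellow",13),("beaker",0),("wash_bottle",0)]:
        for r in place_of(q,n)[:3]:
            print(q,round(r['conf'],2),np.round(r['centre']),world(c,r['centre'],z=z).round(1))
E
```

```text
{'time_s': 0.0, 'joints': array([-1.41639760e+00,  3.13453340e-01,  1.49844823e+00, -2.29334667e-05,
        1.33099807e+00, -2.23401234e-01]), 'dq': array([ 0.00031815,  0.00108596, -0.00013236, -0.00239579, -0.00142133,
       -0.00186532]), 'tau': array([ 9.24233827e-04, -4.12265396e+01, -2.59744585e+01, -1.22190795e-04,
        4.14663096e-03, -9.41474354e-06]), 'eef_pos': array([ 193.60151827, -487.71769598,  230.7291723 ]), 'ee_rot': array([-6.53490247e-04,  9.82210667e-01,  1.87781198e-01,  1.14117105e-05]), 'force': array([-0.66179474,  0.38268092,  0.2720622 ]), 'wrist_torque': array([-0.07188537,  0.04850406,  0.03043317]), 'grip_force': 0.0, 'grip_width': 1.0004968228171671}
scene [1182.  244.  827.] [-0.6  -0.33 -0.73] 432.23674100434755 0.0294492139352966
outlet 0.78 [311. 206.] [ 530.2 -143.7    0. ]
hook 0.75 [316. 194.] [ 538.6 -122.7   63. ]
mouth 0.96 [306. 171.] [ 526.6 -154.2  116. ]
filter 0.88 [474. 271.] [548.3 277.3  13. ]
filter 0.53 [424. 256.] [559.4 166.6  13. ]
filter 0.2 [330. 275.] [705.   -1.1  13. ]
rack 0.63 [418. 263.] [575.6 160.4   0. ]
plug_red 0
[... 180 characters left out ...]
-10.2   0. ]
wash_bottle 0.7 [211. 179.] [ 565.2 -439.2    0. ]
top [ 364.  -69. 1357.] [ 0.18 -0.   -0.98] 498.8081252009521 -0.0007687518092867108
outlet 0.78 [343. 226.] [ 537.3 -148.3    0. ]
outlet 0.44 [229. 213.] [574.8 163.2  -0. ]
hook 0.84 [332. 222.] [ 540.  -117.9   63. ]
mouth 0.72 [346. 222.] [ 532.9 -151.5  116. ]
filter 0.58 [230. 214.] [569.7 157.9  13. ]
filter 0.56 [190. 228.] [530.1 267.2  13. ]
filter 0.37 [348. 226.] [ 534.2 -161.6   13. ]
rack 0.84 [231. 215.] [567.8 158.9  -0. ]
plug_red 0.51 [236. 190.] [635.8 144.7  13. ]
plug_yellow 0.47 [222. 233.] [517.4 179.6  13. ]
beaker 0.28 [445. 214.] [ 567.6 -430.9    0. ]
wash_bottle 0.6 [447. 216.] [ 563.7 -436.5    0. ]
```

View pics/scene0.png

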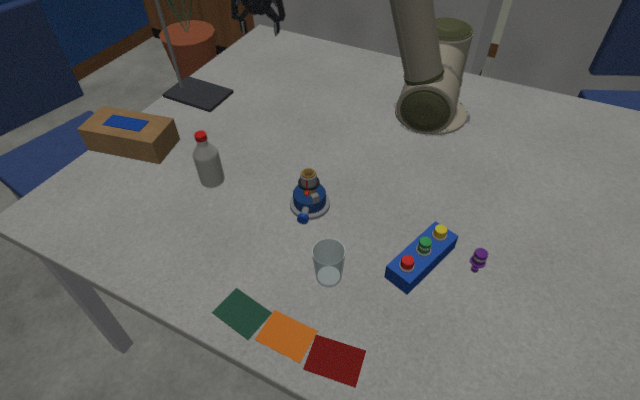

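```bash
python3 - <<'E'
from h import *
import cv2
a=cv2.imread('pics/top0.png')[150:300,150:480]
cv2.imwrite('pics/topc.png',cv2.resize(a,None,fx=2.4,fy=2.4,interpolation=cv2.INTER_CUBIC))
for n in("scene","top"):
    c=capture(n);X=cloud(c)
    # outlet column points: per height band
    d=np.hypot(X[...,0]-531,X[...,1]+151)
    m=(d<45)&(X[...,2]>30)
    P=X[m]
    for z in range(30,135,4):
        q=P[(P[:,2]>=z)&(P[:,2]<z+4)]
        if len(q)>5: print(n,z,len(q),q.min(0).round(),q.max(0).round(),q.mean(0).round(1))
    for nm,p in(("flt",(559,166)),("purple",(548,277)),("red",(635,144)),("yel",(514,179))):
        m=(np.hypot(X[...,0]-p[0],X[...,1]-p[1])<22)&(X[...,2]>50)
        q=X[m]; 
        if len(q): 
            t=q[q[:,2]>q[:,2].max()-6]; print(n,nm,q[:,2].max().round(1),len(t),t.mean(0).round(1),t.min(0).round(),t.max(0).round())
E
```

```text
scene 30 30 [ 517. -175.   30.] [ 572. -107.   34.] [ 554.6 -129.1   31.9]
scene 34 45 [ 519. -180.   34.] [ 573. -108.   38.] [ 558.5 -133.1   36.2]
scene 38 31 [ 494. -176.   38.] [ 571. -107.   42.] [ 554.1 -134.3   40.2]
scene 42 187 [ 488. -190.   42.] [ 571. -107.   46.] [ 539.5 -145.8   44.6]
scene 46 182 [ 493. -188.   46.] [ 569. -108.   50.] [ 539.  -145.7   47.3]
scene 50 16 [ 517. -145.   50.] [ 560. -113.   54.] [ 544.8 -124.5   52.1]
scene 54 21 [ 526. -157.   54.] [ 557. -112.   58.] [ 545.5 -129.    55.9]
scene 58 14 [ 532. -156.   58.] [ 556. -114.   62.] [ 544.7 -129.4   60. ]
scene 62 22 [ 531. -140.   62.] [ 557. -113.   66.] [ 548.2 -122.8   65. ]
scene 66 30 [ 514. -185.   66.] [ 560. -114.   70.] [ 547.1 -131.1   67.8]
scene 70 14 [ 544. -146.   70.] [ 561. -123.   73.] [ 552.9 -140.4   71.6]
scene 78 32 [ 510. -171.   78.] [ 554. -123.   82.] [ 538.5 -137.5   80.7]
scene 82 72 [ 507. -175.   82.] [ 555. -124.   86.] [ 539.9 -145.3   83.6]
scene 86 20 [ 512. -160.   86.] [ 549. -128.   89.] [ 540.5 -140.8   87.7]
scene 90 20 [ 523. -168.   90.] [ 549. -129.   9
[... 1817 characters left out ...]
 94.] [ 534. -131.   98.] [ 523.5 -146.    95.8]
top 98 10 [ 506. -159.   99.] [ 531. -131.  102.] [ 518.5 -147.9   99.9]
top 102 11 [ 508. -169.  103.] [ 543. -133.  106.] [ 524.8 -146.4  104.7]
top 106 49 [ 507. -168.  106.] [ 546. -130.  110.] [ 526.3 -148.2  108.2]
top 110 71 [ 507. -168.  110.] [ 545. -130.  114.] [ 524.9 -150.1  111.7]
top 114 37 [ 511. -168.  114.] [ 542. -135.  118.] [ 527.5 -150.9  115.3]
top flt 84.6 37 [567.4 162.6  80.8] [554. 150.  79.] [580. 174.  85.]
top purple 72.6 20 [535.9 278.2  68.7] [527. 266.  67.] [546. 289.  73.]
top red 75.3 26 [624.4 145.4  71.5] [614. 132.  69.] [635. 156.  75.]
top yel 75.6 19 [509.7 178.   71.3] [498. 169.  70.] [521. 189.  76.]
```

View pics/topc.png

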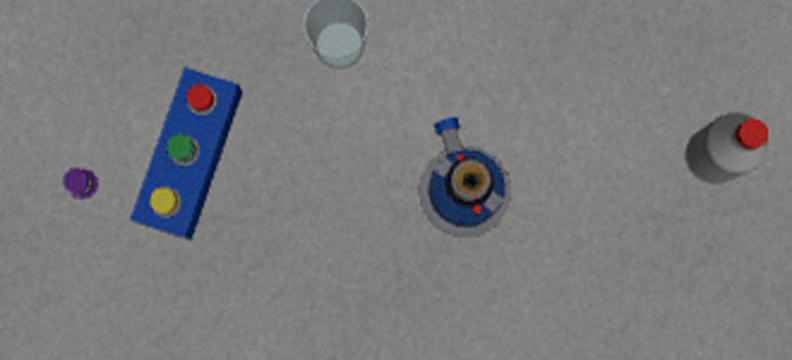

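The scene view shows the green filter mid-rack at (425,243), between the red plug (407,262) and the yellow plug (440,231). The purple look-alike lies apart at (480,258), and the outlet is at (309,190). The top crop shows the bore at (471,181), the red ears at (459,157) and (477,210), and the grey hooks at (447,165) and (494,203).

```bash
python3 - <<'E'
from h import *
from scipy.spatial.transform import Rotation as R
for n in("top","scene"):
    c=capture(n); hsv=cv2.cvtColor(c['color'],cv2.COLOR_RGB2HSV); X=cloud(c)
    H,S,V=[hsv[...,i].astype(int) for i in range(3)]
    cen=(346,225) if n=="top" else (308,190)
    yy,xx=np.mgrid[:400,:640]; near=np.hypot(xx-cen[0],yy-cen[1])<28
    for nm,m,z in(("redear",near&((H<8)|(H>172))&(S>140)&(V>60),66),("brass",near&(H>8)&(H<28)&(S>80),115),
        ("green",(H>50)&(H<85)&(S>90)&(xx>150)&(yy<265)&((n=="top")|(xx>380)),79)):
        k,l,st,ce=cv2.connectedComponentsWithStats(m.astype(np.uint8))
        for i in range(1,k):
            if st[i,4]>=3: print(n,nm,st[i],ce[i].round(1),world(c,ce[i],z=z).round(1))
# rack axis from top cloud
c=capture("top");hsv=cv2.cvtColor(c['color'],cv2.COLOR_RGB2HSV);X=cloud(c)
m=(hsv[...,0]>105)&(hsv[...,0]<125)&(hsv[...,1]>120)&(np.hypot(X[...,0]-568,X[...,1]-162)<110)&(X[...,2]>38)
P=X[m][:,:2].astype(np.float32); print("rack",len(P),cv2.minAreaRect(P))
s=sense(); q=s['ee_rot']; print(R.from_quat(np.r_[q[1:],q[0]]).as_matrix().round(3))
E
```

```text
top redear [340 214   4   3   7] [341.6 215.1] [ 556.5 -142.2   66. ]
top redear [347 235   3   4  10] [348.2 236.5] [ 500.4 -158.5   66. ]
top brass [340 218  13  13 106] [346. 224.] [ 526.7 -150.1  115. ]
top green [316  98  38  29 840] [334.2 112. ] [ 835.4 -126.1   79. ]
top green [220 206  11  11  92] [224.8 211. ] [567.  161.3  79. ]
scene redear [306 181   2   6  11] [306.5 183.7] [ 520.7 -159.7   66. ]
scene redear [305 190   4   6  18] [306.4 192.1] [ 546.4 -145.4   66. ]
scene brass [302 168  13  11 105] [308.  172.9] [ 529.1 -148.6  115. ]
scene brass [308 191   7   5  16] [310.5 192.8] [ 585. -111.  115.]
scene green [419 237  13  12 122] [424.8 242.1] [573.6 163.3  79. ]
scene green [418 248  12   6  27] [422.7 250.9] [598.3 166.8  79. ]
rack 1195 ((568.478271484375, 162.9891815185547), (66.30534362792969, 179.96859741210938), 72.00926208496094)
[[ 0.929  0.369 -0.   ]
 [ 0.369 -0.929 -0.   ]
 [-0.    -0.    -1.   ]]
```

```bash
python3 -m jog '[{"tx":54,"ty":-24,"jaw":-1},{"tx":54,"ty":-24,"jaw":-1},{"tx":54,"ty":-24,"jaw":-1},{"tx":54,"ty":-24,"jaw":-1},{"tx":54,"ty":-24,"jaw":-1}]' 40; python3 -m jog '[{"tx":54,"ty":-24,"tz":20,"jaw":-1},{"tx":54,"ty":-24,"tz":20,"jaw":-1},{"tx":54,"ty":-23,"tz":20,"jaw":-1},{"jaw":-1},{"jaw":-1}]'
```

```text
schema error: expected keys tx, ty, tz, ax, ay, az, jaw
schema error: expected keys tx, ty, tz, ax, ay, az, jaw
```

All keys are needed.

```bash
python3 -m jog '[{"tx":54,"ty":-24,"tz":0,"ax":0,"ay":0,"az":0,"jaw":-1},{"tx":54,"ty":-24,"tz":0,"ax":0,"ay":0,"az":0,"jaw":-1},{"tx":54,"ty":-24,"tz":0,"ax":0,"ay":0,"az":0,"jaw":-1},{"tx":54,"ty":-24,"tz":0,"ax":0,"ay":0,"az":0,"jaw":-1},{"tx":54,"ty":-24,"tz":0,"ax":0,"ay":0,"az":0,"jaw":-1}]' 40; python3 -m jog '[{"tx":54,"ty":-24,"tz":20,"ax":0,"ay":0,"az":0,"jaw":-1},{"tx":54,"ty":-24,"tz":20,"ax":0,"ay":0,"az":0,"jaw":-1},{"tx":54,"ty":-23,"tz":20,"ax":0,"ay":0,"az":0,"jaw":-1},{"tx":0,"ty":0,"tz":0,"ax":0,"ay":0,"az":0,"jaw":-1},{"tx":0,"ty":0,"tz":0,"ax":0,"ay":0,"az":0,"jaw":-1}]'
```

```text
time_s: 1.88
eef_pos: [401.5, -275.3, 231.5]
ee_rot: [0.0, 0.982, 0.188, 0.0]
force: [-0.5, -0.7, -0.1]
grip_width: 0.999
grip_force: 0.0
time_s: 2.5
eef_pos: [524.6, -151.4, 171.5]
ee_rot: [0.0, 0.982, 0.188, -0.0]
force: [-1.1, -1.1, -0.2]
grip_width: 1.003
grip_force: 0.0
```

```bash
python3 -m jog '[{"tx":3.4,"ty":-0.7,"tz":22,"ax":0,"ay":0,"az":0,"jaw":-1},{"tx":0,"ty":0,"tz":25,"ax":0,"ay":0,"az":0,"jaw":-1},{"tx":0,"ty":0,"tz":20,"ax":0,"ay":0,"az":0,"jaw":-1},{"tx":0,"ty":0,"tz":20,"ax":0,"ay":0,"az":0,"jaw":-1},{"tx":0,"ty":0,"tz":0,"ax":0,"ay":0,"az":0,"jaw":-0.2}]' 20; python3 -m jog '[{"tx":0,"ty":0,"tz":0,"ax":0,"ay":0,"az":0,"jaw":0.5},{"tx":0,"ty":0,"tz":0,"ax":0,"ay":0,"az":0,"jaw":0.5},{"tx":0,"ty":0,"tz":0,"ax":0,"ay":0,"az":0,"jaw":0.5},{"tx":0,"ty":0,"tz":0,"ax":0,"ay":0,"az":0,"jaw":0.5}]' 20
```

```text
time_s: 3.12
eef_pos: [526.7, -150.2, 84.0]
ee_rot: [-0.0, 0.982, 0.187, -0.001]
force: [-0.2, -0.3, 0.9]
grip_width: 0.819
grip_force: 0.0
time_s: 3.62
eef_pos: [528.4, -150.2, 85.6]
ee_rot: [0.001, 0.982, 0.188, 0.001]
force: [0.3, -5.8, 6.2]
grip_width: 0.461
grip_force: 22.4
```

```bash
python3 - <<'E'
from h import *
c=capture("scene"); cv2.imwrite("pics/s1.png",cv2.resize(c['color'][130:230,240:390,::-1],None,fx=5,fy=5,interpolation=cv2.INTER_CUBIC)); print(sense()['wrist_torque'])
E
```

```text
[-0.80983869  0.02397256 -0.05738898]
```

View pics/s1.png

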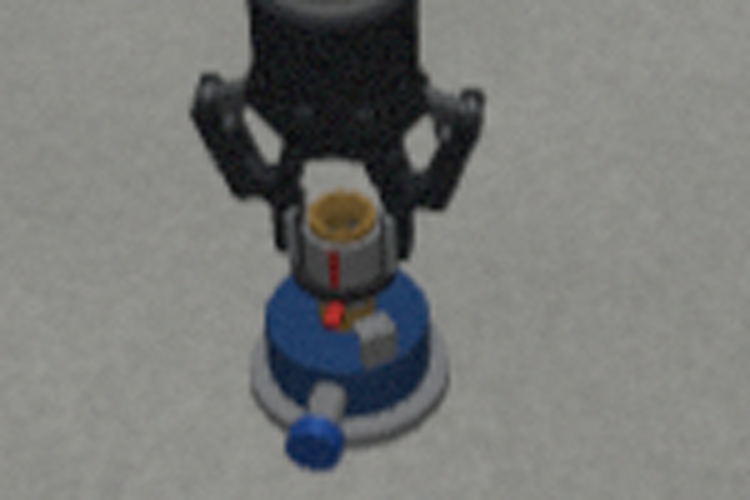

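The close-up shows the jaws on the sleeve's grip with tips on the black flange, the red line at (333,268), the ear at (333,316), and the hook to its right at (377,338). Next I push down.

```bash
Z='"ax":0,"ay":0,"az":0,"jaw":0.5'; python3 -m jog '[{"tx":0,"ty":1,"tz":0,"ax":0,"ay":0,"az":0,"jaw":0.5},{"tx":0,"ty":0,"tz":3,"ax":0,"ay":0,"az":0,"jaw":0.5},{"tx":0,"ty":0,"tz":4,"ax":0,"ay":0,"az":0,"jaw":0.5},{"tx":0,"ty":0,"tz":4,"ax":0,"ay":0,"az":0,"jaw":0.5},{"tx":0,"ty":0,"tz":0,"ax":0,"ay":0,"az":0,"jaw":0.5}]' 50
python3 -m jog '[{"tx":0,"ty":0,"tz":2,"ax":0,"ay":0,"az":0,"jaw":0.5},{"tx":0,"ty":0,"tz":0,"ax":0,"ay":0,"az":0,"jaw":0.5}]'
python3 -m jog '[{"tx":0,"ty":0,"tz":2,"ax":0,"ay":0,"az":0,"jaw":0.5},{"tx":0,"ty":0,"tz":0,"ax":0,"ay":0,"az":0,"jaw":0.5}]'
```

```text
time_s: 4.3
eef_pos: [528.6, -150.5, 74.9]
ee_rot: [0.001, 0.982, 0.188, 0.001]
force: [-2.2, -1.5, 11.3]
grip_width: 0.455
grip_force: 50.3
time_s: 4.55
eef_pos: [529.1, -150.5, 74.7]
ee_rot: [0.001, 0.982, 0.188, 0.002]
force: [-5.5, 0.6, 27.0]
grip_width: 0.455
grip_force: 51.9
time_s: 4.8
eef_pos: [529.8, -150.9, 74.3]
ee_rot: [0.002, 0.982, 0.188, 0.003]
force: [-8.2, 2.3, 39.7]
grip_width: 0.459
grip_force: 53.2
```

```bash
python3 -m jog '[{"tx":0,"ty":0,"tz":-2,"ax":0,"ay":0,"az":-0.1,"jaw":0.5},{"tx":0,"ty":0,"tz":0,"ax":0,"ay":0,"az":-0.13,"jaw":0.5},{"tx":0,"ty":0,"tz":0,"ax":0,"ay":0,"az":-0.13,"jaw":0.5},{"tx":0,"ty":0,"tz":0,"ax":0,"ay":0,"az":-0.13,"jaw":0.5},{"tx":0,"ty":0,"tz":0,"ax":0,"ay":0,"az":-0.05,"jaw":0.5}]' 50
python3 -m jog '[{"tx":0,"ty":0,"tz":0,"ax":0,"ay":0,"az":0,"jaw":0.5},{"tx":0,"ty":0,"tz":0,"ax":0,"ay":0,"az":0,"jaw":0.5}]'
python3 - <<'E'
from h import *
c=capture("scene"); cv2.imwrite("pics/s2.png",cv2.resize(c['color'][130:230,240:390,::-1],None,fx=5,fy=5,interpolation=cv2.INTER_CUBIC)); print(sense()['wrist_torque'],sense()['joints'])
E
```

```text
time_s: 5.42
eef_pos: [528.9, -150.4, 74.5]
ee_rot: [0.001, 0.896, 0.444, 0.001]
force: [-6.2, 2.0, 26.0]
grip_width: 0.454
grip_force: 51.4
time_s: 5.68
eef_pos: [528.9, -150.5, 74.5]
ee_rot: [0.001, 0.896, 0.443, 0.001]
force: [-6.6, 0.7, 24.7]
grip_width: 0.459
grip_force: 51.3
[0.44623231 1.29297888 0.052845  ] [-4.90228366e-01  5.36132473e-01  1.60957525e+00 -7.32378608e-05
  9.92506530e-01  1.62359338e-01]
```

View pics/s2.png

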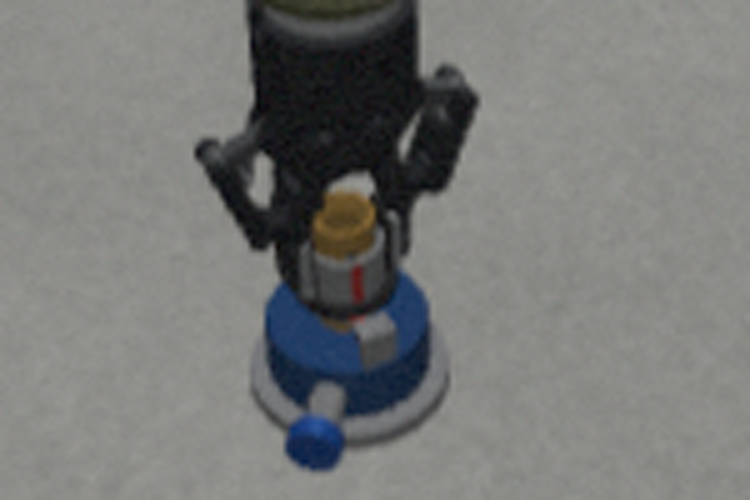

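The red ear now lies at the hook (360,320) under its lip. I'll ease off, open, and re-grip lightly at this angle to locate the axis.

```bash
python3 -m jog '[{"tx":0,"ty":0,"tz":-2,"ax":0,"ay":0,"az":0,"jaw":0.5},{"tx":0,"ty":0,"tz":0,"ax":0,"ay":0,"az":0,"jaw":-0.3},{"tx":0,"ty":0,"tz":-3,"ax":0,"ay":0,"az":0,"jaw":-0.4},{"tx":0,"ty":0,"tz":0,"ax":0,"ay":0,"az":0,"jaw":-0.4}]' 20
python3 -m jog '[{"tx":0,"ty":0,"tz":0,"ax":0,"ay":0,"az":0,"jaw":0.5},{"tx":0,"ty":0,"tz":0,"ax":0,"ay":0,"az":0,"jaw":0.5},{"tx":0,"ty":0,"tz":0,"ax":0,"ay":0,"az":0,"jaw":0.5},{"tx":0,"ty":0,"tz":0,"ax":0,"ay":0,"az":0,"jaw":0.5}]' 20
```

```text
time_s: 6.22
eef_pos: [528.0, -150.0, 76.3]
ee_rot: [-0.0, 0.897, 0.443, -0.0]
force: [0.2, 0.5, 1.3]
grip_width: 0.704
grip_force: 0.0
time_s: 6.72
eef_pos: [528.1, -150.2, 76.4]
ee_rot: [0.0, 0.897, 0.443, 0.0]
force: [-0.6, 0.1, 0.0]
grip_width: 0.464
grip_force: 21.2
```

```bash
python3 -m jog '[{"tx":0,"ty":0,"tz":0,"ax":0,"ay":0,"az":0,"jaw":-1},{"tx":0,"ty":0,"tz":0,"ax":0,"ay":0,"az":0,"jaw":-1},{"tx":0,"ty":0,"tz":-15,"ax":0,"ay":0,"az":0,"jaw":-1},{"tx":0,"ty":0,"tz":-35,"ax":0,"ay":0,"az":0,"jaw":-1},{"tx":0,"ty":0,"tz":-35,"ax":0,"ay":0,"az":0,"jaw":-1}]' 40
python3 -m jog '[{"tx":45.4,"ty":-26.3,"tz":-10,"ax":0,"ay":0,"az":0,"jaw":-1},{"tx":45.4,"ty":-26.3,"tz":0,"ax":0,"ay":0,"az":0,"jaw":-1},{"tx":45.4,"ty":-26.3,"tz":0,"ax":0,"ay":0,"az":0,"jaw":-1},{"tx":45.4,"ty":-26.3,"tz":0,"ax":0,"ay":0,"az":0,"jaw":-1},{"tx":45.4,"ty":-26.3,"tz":0,"ax":0,"ay":0,"az":0,"jaw":-1}]'
python3 -m jog '[{"tx":45.4,"ty":-26.3,"tz":0,"ax":0,"ay":0,"az":0,"jaw":-1},{"tx":0,"ty":0,"tz":0,"ax":0,"ay":0,"az":0.18,"jaw":-1},{"tx":0,"ty":0,"tz":0,"ax":0,"ay":0,"az":0.18,"jaw":-1},{"tx":0,"ty":0,"tz":0,"ax":0,"ay":0,"az":0.18,"jaw":-1},{"tx":0,"ty":0,"tz":0,"ax":0,"ay":0,"az":0.18,"jaw":-1}]'
python3 -m jog '[{"tx":0,"ty":0,"tz":0,"ax":0,"ay":0,"az":0.18,"jaw":-1},{"tx":0,"ty":0,"tz":0,"ax":0,"ay":0,"az":0.18,"jaw":-1},{"tx":0,"ty":0,"tz":0,"ax":0,"ay":0,"az":0.15,"jaw":-1},{"tx":0,"ty":0,"tz":0,"ax":0,"ay":0,"az":0,"jaw":-1}]'
python3 - <<'E'
from h import *
from scipy.spatial.transform import Rotation as R
for n in("scene","top"):
    c=capture(n); cv2.imwrite(f"pics/{n}3.png",cv2.resize(c['color'][130:230,240:390,::-1],None,fx=5,fy=5,interpolation=cv2.INTER_CUBIC))
s=sense();q=s['ee_rot'];print(s['eef_pos'],s['joints'],R.from_quat(np.r_[q[1:],q[0]]).as_matrix().round(4))
E
```

```text
time_s: 7.35
eef_pos: [528.0, -150.1, 163.3]
ee_rot: [0.0, 0.897, 0.443, 0.0]
force: [-0.4, 0.4, -0.6]
grip_width: 1.0
grip_force: 0.0
time_s: 7.98
eef_pos: [561.6, 111.8, 172.6]
ee_rot: [0.0, 0.897, 0.443, 0.001]
force: [0.6, -0.9, 0.1]
grip_width: 1.003
grip_force: 0.0
time_s: 8.6
eef_pos: [568.2, 162.2, 172.4]
ee_rot: [-0.0, 0.995, 0.096, 0.0]
force: [-0.4, -0.6, 0.2]
grip_width: 1.0
grip_force: 0.0
time_s: 9.1
eef_pos: [568.2, 162.2, 172.2]
ee_rot: [-0.0, 0.988, -0.155, 0.0]
force: [0.0, -0.5, 0.2]
grip_width: 0.997
grip_force: 0.0
[568.22498485 162.08981344 171.87127102] [7.97602864e-02 5.05242818e-01 1.37497936e+00 3.10207212e-06
 1.26078062e+00 1.95965272e+00] [[ 9.526e-01 -3.042e-01  6.000e-04]
 [-3.042e-01 -9.526e-01  0.000e+00]
 [ 5.000e-04 -2.000e-04 -1.000e+00]]
```

View pics/scene3.png

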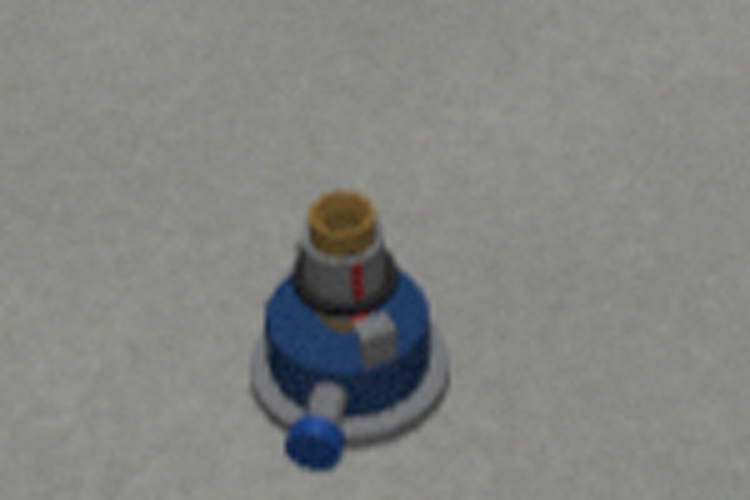

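The sleeve stays back by itself: brass neck exposed at (342,235), the ear caught at the hook (360,320). Now I grasp the filter.

```bash
python3 -m jog '[{"tx":0.2,"ty":0,"tz":40,"ax":0,"ay":0,"az":0,"jaw":-1},{"tx":0,"ty":0,"tz":40,"ax":0,"ay":0,"az":0,"jaw":-1},{"tx":0,"ty":0,"tz":25,"ax":0,"ay":0,"az":0,"jaw":-1},{"tx":0,"ty":0,"tz":14,"ax":0,"ay":0,"az":0,"jaw":-1},{"tx":0,"ty":0,"tz":0,"ax":0,"ay":0,"az":0,"jaw":-0.3}]' 20
python3 -m jog '[{"tx":0,"ty":0,"tz":0,"ax":0,"ay":0,"az":0,"jaw":0.7},{"tx":0,"ty":0,"tz":0,"ax":0,"ay":0,"az":0,"jaw":0.7},{"tx":0,"ty":0,"tz":0,"ax":0,"ay":0,"az":0,"jaw":0.7},{"tx":0,"ty":0,"tz":0,"ax":0,"ay":0,"az":0,"jaw":0.7},{"tx":0,"ty":0,"tz":0,"ax":0,"ay":0,"az":0,"jaw":0.7}]' 40
```

```text
time_s: 9.82
eef_pos: [568.3, 162.0, 52.1]
ee_rot: [0.0, 0.988, -0.155, -0.0]
force: [-0.2, -0.7, 0.3]
grip_width: 0.815
grip_force: 0.0
time_s: 10.45
eef_pos: [568.8, 162.0, 53.4]
ee_rot: [-0.0, 0.988, -0.155, 0.001]
force: [-1.4, -1.8, 6.1]
grip_width: 0.311
grip_force: 39.2
```

```bash
python3 -m jog '[{"tx":0,"ty":0,"tz":-10,"ax":0,"ay":0,"az":0,"jaw":0.7},{"tx":0,"ty":0,"tz":-25,"ax":0,"ay":0,"az":0,"jaw":0.7},{"tx":0,"ty":0,"tz":-30,"ax":0,"ay":0,"az":0,"jaw":0.7},{"tx":0,"ty":0,"tz":-30,"ax":0,"ay":0,"az":0,"jaw":0.7},{"tx":0,"ty":0,"tz":-30,"ax":0,"ay":0,"az":0,"jaw":0.7}]' 40
python3 - <<'E'
from h import *
s=sense();print(s['eef_pos'],s['force'])
R0=np.array([[.9526,-.3042],[-.3042,-.9526]])
print("tool d",R0.T@(np.array([528.2,-150.3])-s['eef_pos'][:2]))
for n in("scene","top"):
    c=capture(n); hsv=cv2.cvtColor(c['color'],cv2.COLOR_RGB2HSV); H,S,V=[hsv[...,i].astype(int) for i in range(3)]
    cv2.imwrite(f"pics/{n}4.png",c['color'][...,::-1])
    m=(H>50)&(H<85)&(S>90)
    k,l,st,ce=cv2.connectedComponentsWithStats(m.astype(np.uint8)); X=cloud(c)
    for i in range(1,k):
        if 8<st[i,4]<400: print(n,st[i],np.nanmedian(X[l==i],0).round(1))
    for r in find_in("filter",n)[:2]+place_of("filter",n)[:2]: print(r['conf'],r['centre'],world(c,r['centre'],z=137).round(1))
p=cv2.imread("pics/scene4.png")[130:300,340:520]; cv2.imwrite("pics/s4c.png",cv2.resize(p,None,fx=3.5,fy=3.5,interpolation=cv2.INTER_CUBIC))
E
```

```text
time_s: 11.08
eef_pos: [568.2, 162.1, 178.7]
ee_rot: [-0.0, 0.988, -0.155, 0.0]
force: [-0.3, 0.5, -2.4]
grip_width: 0.314
grip_force: 39.5
[568.15895089 162.07677687 178.7400079 ] [-0.28664183  0.50872131 -2.40275051]
tool d [ 56.96011891 309.72563051]
scene [428 195  14  15 132] [571.9 161.4 202.4]
scene [427 208  10   8  35] [581.  162.4 181.9]
0.86 [434.7, 207.1] [520.9 158.  137. ]
0.69 [478.0, 263.6] [624.5 275.1 137. ]
0.69 [432.8, 219.3] [556.  165.1 137. ]
0.5 [473.4, 271.5] [646.3 272.  137. ]
0.61 [345.1, 233.5] [ 500.3 -146.1  137. ]
```

View pics/s4c.png

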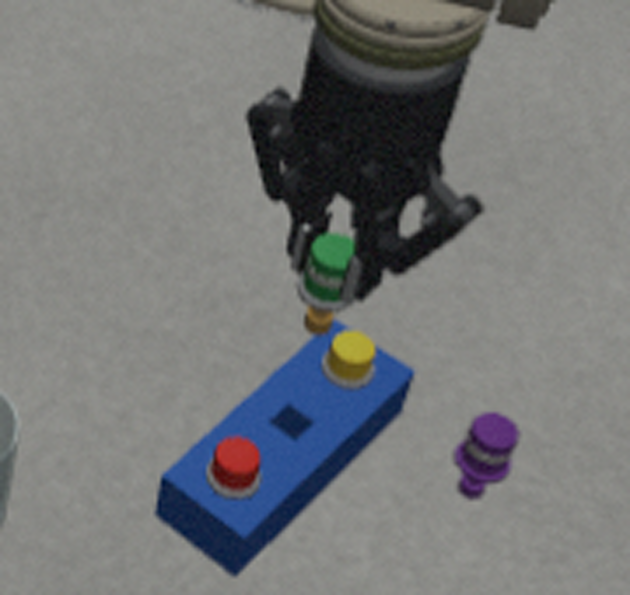

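The crop shows the filter held upright in the jaws (330,270) with its brass stem at (318,318). The rack hole is empty at (290,422), and the red, yellow and purple items are untouched. Next I carry it over the mouth.

```bash
python3 -m jog '[{"tx":6,"ty":30,"tz":0,"ax":0,"ay":0,"az":0,"jaw":0.7},{"tx":9,"ty":48,"tz":0,"ax":0,"ay":0,"az":0,"jaw":0.7},{"tx":10,"ty":55,"tz":0,"ax":0,"ay":0,"az":0,"jaw":0.7},{"tx":10,"ty":55,"tz":0,"ax":0,"ay":0,"az":0,"jaw":0.7},{"tx":10,"ty":55,"tz":0,"ax":0,"ay":0,"az":0,"jaw":0.7}]' 40
python3 -m jog '[{"tx":8,"ty":46.7,"tz":0,"ax":0,"ay":0,"az":0,"jaw":0.7},{"tx":4,"ty":20,"tz":0,"ax":0,"ay":0,"az":0,"jaw":0.7},{"tx":0,"ty":0,"tz":0,"ax":0,"ay":0,"az":0,"jaw":0.7},{"tx":0,"ty":0,"tz":0,"ax":0,"ay":0,"az":0,"jaw":0.7}]'
python3 - <<'E'
from h import *
s=sense();print(s['eef_pos'],s['force'],s['wrist_torque'])
R0=np.array([[.9526,-.3042],[-.3042,-.9526]])
print("tool d",R0.T@(np.array([528.2,-150.3])-s['eef_pos'][:2]))
c=capture("scene"); cv2.imwrite("pics/s5.png",cv2.resize(c['color'][90:230,230:410,::-1],None,fx=4,fy=4,interpolation=cv2.INTER_CUBIC))
E
```

```text
time_s: 12.0
eef_pos: [535.7, -84.6, 176.2]
ee_rot: [-0.0, 0.988, -0.155, -0.001]
force: [1.7, 0.0, -1.2]
grip_width: 0.314
grip_force: 39.7
time_s: 12.5
eef_pos: [527.5, -148.9, 176.9]
ee_rot: [-0.0, 0.988, -0.155, -0.0]
force: [0.2, 0.2, -1.7]
grip_width: 0.313
grip_force: 39.8
[ 527.53369739 -148.926112    176.87064512] [ 0.19830189  0.22191217 -1.6832312 ] [-0.00020114  0.00580154 -0.01319526]
tool d [1.0526566  1.10607646]
```

View pics/s5.png

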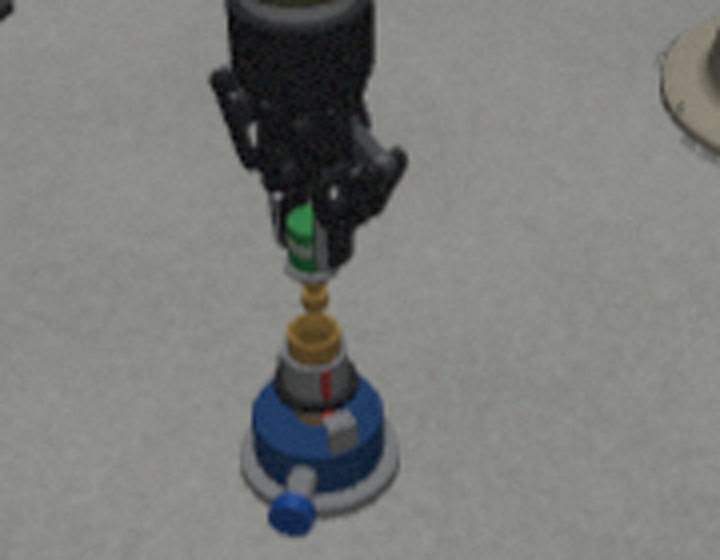

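The stem (314,298) hangs right over the mouth (314,330). I lower it gently.

```bash
python3 -m jog '[{"tx":1,"ty":1.1,"tz":0,"ax":0,"ay":0,"az":0,"jaw":0.7},{"tx":0,"ty":0,"tz":7,"ax":0,"ay":0,"az":0,"jaw":0.7},{"tx":0,"ty":0,"tz":6,"ax":0,"ay":0,"az":0,"jaw":0.7},{"tx":0,"ty":0,"tz":3,"ax":0,"ay":0,"az":0,"jaw":0.7},{"tx":0,"ty":0,"tz":0,"ax":0,"ay":0,"az":0,"jaw":0.7}]' 40
python3 -m jog '[{"tx":0,"ty":0,"tz":2.5,"ax":0,"ay":0,"az":0,"jaw":0.7},{"tx":0,"ty":0,"tz":2.5,"ax":0,"ay":0,"az":0,"jaw":0.7},{"tx":0,"ty":0,"tz":0,"ax":0,"ay":0,"az":0,"jaw":0.7}]'
python3 -m jog '[{"tx":0,"ty":0,"tz":2.5,"ax":0,"ay":0,"az":0,"jaw":0.7},{"tx":0,"ty":0,"tz":2.5,"ax":0,"ay":0,"az":0,"jaw":0.7},{"tx":0,"ty":0,"tz":0,"ax":0,"ay":0,"az":0,"jaw":0.7}]'
```

```text
time_s: 13.18
eef_pos: [528.0, -151.5, 161.0]
ee_rot: [-0.0, 0.988, -0.155, -0.0]
force: [-0.1, 0.7, -0.8]
grip_width: 0.313
grip_force: 39.8
time_s: 13.55
eef_pos: [528.0, -151.5, 156.1]
ee_rot: [-0.0, 0.988, -0.155, -0.0]
force: [-0.3, -0.4, -3.1]
grip_width: 0.314
grip_force: 39.8
time_s: 13.92
eef_pos: [528.0, -151.5, 151.1]
ee_rot: [-0.0, 0.988, -0.155, -0.0]
force: [-0.3, -0.2, -0.6]
grip_width: 0.312
grip_force: 39.8
```

```bash
python3 -m jog '[{"tx":-0.2,"ty":-1.1,"tz":0,"ax":0,"ay":0,"az":0,"jaw":0.7},{"tx":0,"ty":0,"tz":2,"ax":0,"ay":0,"az":0,"jaw":0.7},{"tx":0,"ty":0,"tz":2,"ax":0,"ay":0,"az":0,"jaw":0.7},{"tx":0,"ty":0,"tz":0,"ax":0,"ay":0,"az":0,"jaw":0.7}]'
python3 -m jog '[{"tx":0,"ty":0,"tz":2,"ax":0,"ay":0,"az":0,"jaw":0.7},{"tx":0,"ty":0,"tz":2,"ax":0,"ay":0,"az":0,"jaw":0.7},{"tx":0,"ty":0,"tz":0,"ax":0,"ay":0,"az":0,"jaw":0.7}]'
python3 -m jog '[{"tx":0,"ty":0,"tz":2,"ax":0,"ay":0,"az":0,"jaw":0.7},{"tx":0,"ty":0,"tz":2,"ax":0,"ay":0,"az":0,"jaw":0.7},{"tx":0,"ty":0,"tz":0,"ax":0,"ay":0,"az":0,"jaw":0.7}]'
```

```text
time_s: 14.42
eef_pos: [528.1, -150.4, 147.1]
ee_rot: [-0.0, 0.988, -0.155, -0.0]
force: [-0.0, -0.6, -2.0]
grip_width: 0.313
grip_force: 39.8
time_s: 14.8
eef_pos: [528.2, -150.4, 143.1]
ee_rot: [-0.0, 0.988, -0.155, -0.0]
force: [-0.7, -0.6, -1.6]
grip_width: 0.317
grip_force: 39.8
time_s: 15.18
eef_pos: [528.1, -150.4, 139.1]
ee_rot: [-0.0, 0.988, -0.155, -0.0]
force: [-0.5, 0.2, -1.3]
grip_width: 0.314
grip_force: 39.8
```

```bash
for i in 1; do python3 -m jog '[{"tx":0,"ty":0,"tz":1.5,"ax":0,"ay":0,"az":0,"jaw":0.7},{"tx":0,"ty":0,"tz":1.5,"ax":0,"ay":0,"az":0,"jaw":0.7},{"tx":0,"ty":0,"tz":0,"ax":0,"ay":0,"az":0,"jaw":0.7}]'; done
python3 -m jog '[{"tx":0,"ty":0,"tz":1.5,"ax":0,"ay":0,"az":0,"jaw":0.7},{"tx":0,"ty":0,"tz":1.5,"ax":0,"ay":0,"az":0,"jaw":0.7},{"tx":0,"ty":0,"tz":0,"ax":0,"ay":0,"az":0,"jaw":0.7}]'
python3 -m jog '[{"tx":0,"ty":0,"tz":1.5,"ax":0,"ay":0,"az":0,"jaw":0.7},{"tx":0,"ty":0,"tz":1.5,"ax":0,"ay":0,"az":0,"jaw":0.7},{"tx":0,"ty":0,"tz":0,"ax":0,"ay":0,"az":0,"jaw":0.7}]'
```

```text
time_s: 15.55
eef_pos: [528.2, -150.4, 136.1]
ee_rot: [-0.0, 0.988, -0.155, -0.0]
force: [-0.6, -0.4, -2.1]
grip_width: 0.316
grip_force: 39.8
time_s: 15.92
eef_pos: [528.2, -150.4, 133.1]
ee_rot: [-0.0, 0.988, -0.155, -0.0]
force: [-0.4, 0.0, -1.8]
grip_width: 0.31
grip_force: 39.8
time_s: 16.3
eef_pos: [528.4, -150.5, 130.8]
ee_rot: [0.0, 0.988, -0.155, 0.0]
force: [-1.3, -0.0, 4.8]
grip_width: 0.311
grip_force: 40.1
```

Seal reached at about TCP z 131.5. I continue slowly for about 8 mm.

```bash
python3 -m jog '[{"tx":0,"ty":0,"tz":1,"ax":0,"ay":0,"az":0,"jaw":0.7},{"tx":0,"ty":0,"tz":1,"ax":0,"ay":0,"az":0,"jaw":0.7},{"tx":0,"ty":0,"tz":1,"ax":0,"ay":0,"az":0,"jaw":0.7},{"tx":0,"ty":0,"tz":0,"ax":0,"ay":0,"az":0,"jaw":0.7}]' 45
python3 -m jog '[{"tx":0,"ty":0,"tz":1,"ax":0,"ay":0,"az":0,"jaw":0.7},{"tx":0,"ty":0,"tz":1,"ax":0,"ay":0,"az":0,"jaw":0.7},{"tx":0,"ty":0,"tz":0,"ax":0,"ay":0,"az":0,"jaw":0.7}]'
python3 -m jog '[{"tx":0,"ty":0,"tz":1,"ax":0,"ay":0,"az":0,"jaw":0.7},{"tx":0,"ty":0,"tz":0,"ax":0,"ay":0,"az":0,"jaw":0.7}]'
```

```text
time_s: 16.8
eef_pos: [528.4, -150.6, 127.8]
ee_rot: [0.0, 0.988, -0.155, 0.0]
force: [-3.0, -0.4, 6.1]
grip_width: 0.314
grip_force: 44.2
time_s: 17.18
eef_pos: [528.4, -150.6, 126.0]
ee_rot: [0.0, 0.988, -0.155, 0.0]
force: [-3.8, 0.1, 7.4]
grip_width: 0.313
grip_force: 44.3
time_s: 17.42
eef_pos: [528.4, -150.7, 125.1]
ee_rot: [0.0, 0.988, -0.155, 0.0]
force: [-3.4, -0.3, 7.7]
grip_width: 0.306
grip_force: 44.5
```

```bash
python3 -m jog '[{"tx":0,"ty":0,"tz":1,"ax":0,"ay":0,"az":0,"jaw":0.7},{"tx":0,"ty":0,"tz":0,"ax":0,"ay":0,"az":0,"jaw":0.7}]'
python3 -m jog '[{"tx":0,"ty":0,"tz":0.7,"ax":0,"ay":0,"az":0,"jaw":0.7},{"tx":0,"ty":0,"tz":0,"ax":0,"ay":0,"az":0,"jaw":0.7}]'
python3 -m jog '[{"tx":0,"ty":0,"tz":0.7,"ax":0,"ay":0,"az":0,"jaw":0.7},{"tx":0,"ty":0,"tz":0,"ax":0,"ay":0,"az":0,"jaw":0.7}]'
```

```text
time_s: 17.68
eef_pos: [528.4, -150.7, 124.3]
ee_rot: [0.0, 0.988, -0.155, 0.0]
force: [-4.1, 0.4, 11.1]
grip_width: 0.311
grip_force: 44.6
time_s: 17.92
eef_pos: [528.4, -150.7, 124.3]
ee_rot: [0.0, 0.988, -0.155, 0.001]
force: [-7.1, 1.3, 15.7]
grip_width: 0.312
grip_force: 45.2
time_s: 18.18
eef_pos: [528.5, -150.7, 124.2]
ee_rot: [0.001, 0.988, -0.155, 0.001]
force: [-9.3, 1.9, 21.3]
grip_width: 0.314
grip_force: 45.7
```

Hard stop at z 124.3, with the force climbing to 21 N: the collar is on the rim. I relieve, open and lift.

```bash
python3 -m jog '[{"tx":0,"ty":0,"tz":-1,"ax":0,"ay":0,"az":0,"jaw":0.7},{"tx":0,"ty":0,"tz":0,"ax":0,"ay":0,"az":0,"jaw":-0.4},{"tx":0,"ty":0,"tz":0,"ax":0,"ay":0,"az":0,"jaw":-1},{"tx":0,"ty":0,"tz":0,"ax":0,"ay":0,"az":0,"jaw":-1},{"tx":0,"ty":0,"tz":0,"ax":0,"ay":0,"az":0,"jaw":-1}]' 40
python3 -m jog '[{"tx":0,"ty":0,"tz":-20,"ax":0,"ay":0,"az":0,"jaw":-1},{"tx":0,"ty":0,"tz":-40,"ax":0,"ay":0,"az":0,"jaw":-1},{"tx":0,"ty":0,"tz":0,"ax":0,"ay":0,"az":0,"jaw":-1}]'
python3 - <<'E'
from h import *
s=sense();print(s['joints'])
c=capture("scene"); cv2.imwrite("pics/s6.png",cv2.resize(c['color'][130:230,240:390,::-1],None,fx=5,fy=5,interpolation=cv2.INTER_CUBIC))
E
```

```text
time_s: 18.8
eef_pos: [528.2, -150.4, 122.7]
ee_rot: [-0.0, 0.988, -0.155, -0.0]
force: [-0.3, 0.1, 0.8]
grip_width: 0.998
grip_force: 0.0
time_s: 19.18
eef_pos: [529.4, -151.0, 185.6]
ee_rot: [0.001, 0.988, -0.155, 0.003]
force: [-0.3, -0.1, 0.1]
grip_width: 1.001
grip_force: 0.0
[-4.90700193e-01  4.03848882e-01  1.49232968e+00  2.67510515e-05
  1.23991330e+00  1.39216475e+00]
```

View pics/s6.png

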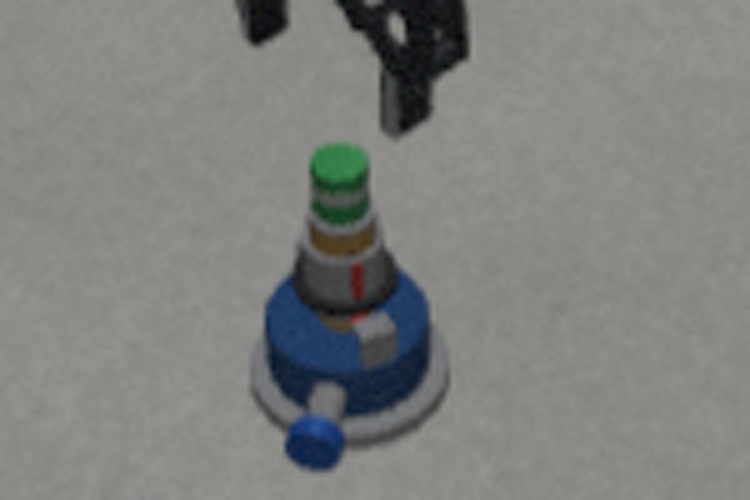

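The filter is seated: the collar (342,225) sits flat on the brass mouth, and the sleeve is still held back with the ear under the hook (360,320). Now I lower the open jaws around it to the sleeve.

```bash
python3 -m jog '[{"tx":0,"ty":0,"tz":25,"ax":0,"ay":0,"az":0,"jaw":-1},{"tx":0,"ty":0,"tz":30,"ax":0,"ay":0,"az":0,"jaw":-1},{"tx":0,"ty":0,"tz":27,"ax":0,"ay":0,"az":0,"jaw":-1},{"tx":0,"ty":0,"tz":10,"ax":0,"ay":0,"az":0,"jaw":-1},{"tx":0,"ty":0,"tz":0,"ax":0,"ay":0,"az":0,"jaw":-1}]' 20
python3 -m jog '[{"tx":0,"ty":0,"tz":5,"ax":0,"ay":0,"az":0,"jaw":-1},{"tx":0,"ty":0,"tz":4,"ax":0,"ay":0,"az":0,"jaw":-0.4},{"tx":0,"ty":0,"tz":0,"ax":0,"ay":0,"az":0,"jaw":-0.3}]'
```

```text
time_s: 19.85
eef_pos: [528.0, -150.3, 90.4]
ee_rot: [-0.0, 0.988, -0.155, -0.001]
force: [0.2, -1.1, -0.4]
grip_width: 1.001
grip_force: 0.0
time_s: 20.23
eef_pos: [528.2, -150.4, 81.9]
ee_rot: [-0.0, 0.988, -0.155, -0.0]
force: [0.4, 0.3, 0.5]
grip_width: 0.65
grip_force: 0.0
```

```bash
python3 -m jog '[{"tx":0,"ty":0,"tz":0,"ax":0,"ay":0,"az":0,"jaw":0.5},{"tx":0,"ty":0,"tz":0,"ax":0,"ay":0,"az":0,"jaw":0.5},{"tx":0,"ty":0,"tz":0,"ax":0,"ay":0,"az":0,"jaw":0.5},{"tx":0,"ty":0,"tz":0,"ax":0,"ay":0,"az":0,"jaw":0.5}]' 50
python3 -m jog '[{"tx":0,"ty":0,"tz":1,"ax":0,"ay":0,"az":0,"jaw":0.5},{"tx":0,"ty":0,"tz":0.7,"ax":0,"ay":0,"az":0,"jaw":0.5},{"tx":0,"ty":0,"tz":0,"ax":0,"ay":0,"az":0,"jaw":0.5}]'
```

```text
time_s: 20.72
eef_pos: [528.5, -150.9, 82.5]
ee_rot: [0.0, 0.988, -0.155, 0.001]
force: [-1.2, -3.0, 5.7]
grip_width: 0.453
grip_force: 50.3
time_s: 21.1
eef_pos: [528.8, -151.0, 81.4]
ee_rot: [0.001, 0.988, -0.155, 0.001]
force: [-3.1, -3.9, 11.3]
grip_width: 0.452
grip_force: 50.9
```

```bash
python3 -m jog '[{"tx":0,"ty":0,"tz":0.7,"ax":0,"ay":0,"az":0,"jaw":0.5},{"tx":0,"ty":0,"tz":0,"ax":0,"ay":0,"az":0.12,"jaw":0.5},{"tx":0,"ty":0,"tz":0,"ax":0,"ay":0,"az":0.12,"jaw":0.5},{"tx":0,"ty":0,"tz":0,"ax":0,"ay":0,"az":0.12,"jaw":0.5},{"tx":0,"ty":0,"tz":0,"ax":0,"ay":0,"az":0.12,"jaw":0.5}]'
python3 -m jog '[{"tx":0,"ty":0,"tz":0,"ax":0,"ay":0,"az":0.07,"jaw":0.5},{"tx":0,"ty":0,"tz":0,"ax":0,"ay":0,"az":0,"jaw":0.5},{"tx":0,"ty":0,"tz":0,"ax":0,"ay":0,"az":0,"jaw":0.5}]'
python3 - <<'E'
from h import *
s=sense();print(s['wrist_torque'])
c=capture("scene"); cv2.imwrite("pics/s7.png",cv2.resize(c['color'][130:230,240:390,::-1],None,fx=5,fy=5,interpolation=cv2.INTER_CUBIC))
E
```

```text
time_s: 21.72
eef_pos: [528.7, -151.3, 81.1]
ee_rot: [0.001, 0.922, -0.387, 0.001]
force: [-4.6, -2.7, 14.0]
grip_width: 0.45
grip_force: 51.4
time_s: 22.1
eef_pos: [528.7, -151.3, 81.1]
ee_rot: [0.001, 0.909, -0.418, 0.001]
force: [-4.6, -3.0, 13.9]
grip_width: 0.452
grip_force: 51.5
[-0.65650861  1.01549313 -0.00187319]
```

View pics/s7.png

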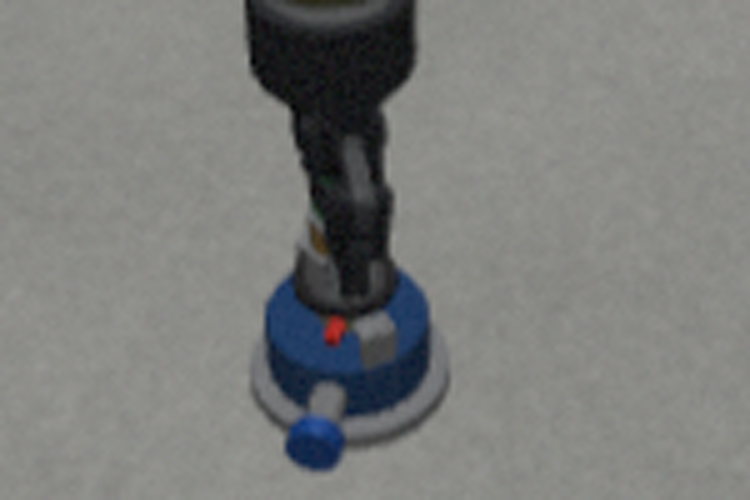

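The ear (335,328) is clear of the hook again. I ride up with the spring, then release.

```bash
python3 -m jog '[{"tx":0,"ty":0,"tz":-3,"ax":0,"ay":0,"az":0.02,"jaw":0.5},{"tx":0,"ty":0,"tz":-4,"ax":0,"ay":0,"az":0,"jaw":0.5},{"tx":0,"ty":0,"tz":-3,"ax":0,"ay":0,"az":0,"jaw":0.5},{"tx":0,"ty":0,"tz":0,"ax":0,"ay":0,"az":0,"jaw":0.5}]'
python3 -m jog '[{"tx":0,"ty":0,"tz":0,"ax":0,"ay":0,"az":0,"jaw":-0.3},{"tx":0,"ty":0,"tz":0,"ax":0,"ay":0,"az":0,"jaw":-1},{"tx":0,"ty":0,"tz":0,"ax":0,"ay":0,"az":0,"jaw":-1},{"tx":0,"ty":0,"tz":0,"ax":0,"ay":0,"az":0,"jaw":-1}]'
python3 -m jog '[{"tx":0,"ty":0,"tz":-20,"ax":0,"ay":0,"az":0,"jaw":-1},{"tx":0,"ty":0,"tz":-40,"ax":0,"ay":0,"az":0,"jaw":-1},{"tx":0,"ty":0,"tz":-50,"ax":0,"ay":0,"az":0,"jaw":-1},{"tx":0,"ty":0,"tz":-40,"ax":0,"ay":0,"az":0,"jaw":-1},{"tx":0,"ty":0,"tz":0,"ax":0,"ay":0,"az":0,"jaw":-1}]'
python3 - <<'E'
from h import *
c=capture("scene"); cv2.imwrite("pics/s8.png",cv2.resize(c['color'][130:230,240:390,::-1],None,fx=5,fy=5,interpolation=cv2.INTER_CUBIC))
E
```

```text
time_s: 22.65
eef_pos: [528.4, -151.0, 90.1]
ee_rot: [0.001, 0.905, -0.426, 0.001]
force: [-2.8, -4.6, 7.6]
grip_width: 0.45
grip_force: 50.8
time_s: 23.15
eef_pos: [528.2, -150.3, 89.3]
ee_rot: [-0.0, 0.904, -0.427, -0.0]
force: [0.1, -0.7, 1.0]
grip_width: 0.999
grip_force: 0.0
time_s: 23.78
eef_pos: [529.2, -150.8, 242.5]
ee_rot: [0.0, 0.904, -0.427, 0.003]
force: [0.4, 0.3, -1.0]
grip_width: 1.002
grip_force: 0.0
```

View pics/s8.png

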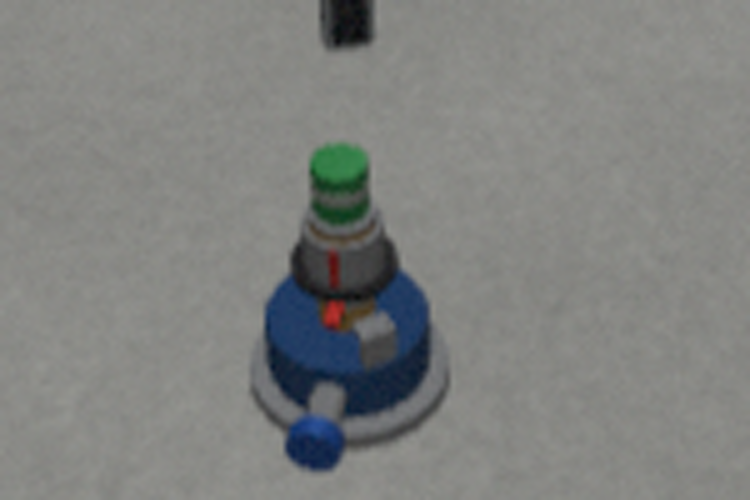

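The sleeve is fully up: the ear (333,316) and red line (334,268) are back at their starting pixels, and the filter collar is flat on the mouth (342,225). I hand in.

```bash
python3 -c "
from rig import finish_job
print(finish_job())"
```

```text
the job is handed in; nothing more can be done
None
```

The green filter is seated in the outlet with its collar on the mouth (about 21 N at the stop), the sleeve is fully up and locked, no other item was touched, and the job was handed in at about 24 s.

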